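Lay out a goldsmith's soldering place

TASK

Lay out the bench for soldering: lay the cream brick flat on the middle of the turntable's disc and the silver bangle flat on the middle of the brick. From the wooden caddy, stand the blue bottle behind the anvil (away from the robot), centred on the long rear side of its wooden block, and the amber jar that was behind it between turntable and anvil, centred on the side of the turntable's square base that faces the anvil, each on the bench with a clear gap of 3 cm. Leave the copper bangle, green jar and hammer where they are.

Things in the scene. Friction and masses are not known exactly. Their poses are not given: they have to be found in the camera images.
- turntable: Soldering turntable, fixed, does not turn: grey square base 110 x 110 mm, 12 mm high, under a round steel disc of radius 53 mm, its flat top 30 mm above the bench. Origin: on the bench under its centre; x and y square to the base's sides, x pointing away from the robot within 0.3 rad. The anvil stands on its +y or its -y side.
- anvil: Small steel anvil fixed on a pale wooden block 60 mm (x) by 100 mm (y), block top 30 mm, anvil top 69 mm above the bench; the anvil lies within the block's outline. Origin: on the bench under the block's centre. +x points away from the robot (within 0.3 rad): the block's long rear side is 30 mm along +x. The horn points to +y.
- caddy: Low wooden caddy, fixed, 130 mm (x) by 62 mm (y), walls 18 mm high, floor 4 mm above the bench, two compartments. Origin: on the bench under its centre; +x points away from the robot (within 0.3 rad). Bottle in the front (-x) half, amber jar in the rear, centres about 66 mm apart: the tall bottle is in the way of a gripper reaching down to the jar.
- brick: Cream soldering brick, 84 mm (x) by 64 mm (y) by 30 mm high, about 0.12 kg, lying flat on the bench. Origin: centre of its underside.
- silver_bangle: Silver-coloured bangle (ring) lying flat: outer diameter 60 mm, inner 50 mm, 12 mm high, about 40 g. Origin: its centre at the underside; axis z.
- bottle: Upright blue plastic bottle with a white cap: body 48 mm across and straight up to 108 mm, cap 30 mm across, 140 mm high in all, about 0.16 kg. Origin: centre of its underside.
- amber_jar: Upright amber glass jar with an orange lid: 46 mm across, 55 mm high in all, about 0.12 kg. Origin: centre of its underside.
- copper_bangle: Copper-red bangle, same size as the silver one; not part of the job, to be left where it is. Origin: its centre at the underside.
- green_jar: Green glass jar with a black lid, same size as the amber one; not part of the job, to be left where it is. Origin: centre of its underside.
- hammer: Hammer about 240 mm long lying on the bench along its x axis (handle to -x) far out at one side; not part of the job, to be left where it is.
Not all that is in view belongs to the job. Of the things that look like the bottle, the larger one is meant.

How it is judged:
At the end, for the whole second after the job is handed in: Brick flat on the disc, silver bangle flat on the brick, each centred within 12 mm; bottle upright behind the anvil block and amber jar upright by the turntable side facing the anvil, each on the bench, centred on that side within 15 mm, gap 30 +/- 15 mm; all four released and at rest (horizontal distance between brick and turntable below 0.012 m and z of brick in the frame of turntable between 0.025 and 0.035 m and horizontal distance between silver_bangle and brick below 0.012 m and z of silver_bangle in the frame of brick between 0.025 and 0.035 m and x of amber_jar in the frame of turntable between -0.015 and 0.015 m and ((y of anvil in the frame of turntable above 0 m and y of amber_jar in the frame of turntable between 0.093 and 0.123 m) or (y of anvil in the frame of turntable below 0 m and y of amber_jar in the frame of turntable between -0.123 and -0.093 m)) and height (world z) of amber_jar between -0.005 and 0.005 m and x of bottle in the frame of anvil between 0.069 and 0.099 m and y of bottle in the frame of anvil between -0.015 and 0.015 m and height (world z) of bottle between -0.005 and 0.005 m and linear speed of each of brick, silver_bangle, bottle, amber_jar below 0.02 m/s and angular speed of each of brick, silver_bangle, bottle, amber_jar below 0.2 rad/s and angle between each of brick, silver_bangle, bottle, amber_jar's own z axis and vertical below 0.1 rad); the robot touches nothing.
It fails at once if the copper bangle, the green jar or the hammer was moved by more than 20 mm (distance of any of copper_bangle, green_jar, hammer from where it was at the start of the episode above 0.02 m).
It also fails if it takes over 115 s, if anything falls off the work surface, if the arm or the gripper's body presses on something with over 40 N, if the wrist force passes 120 N, or if a joint passes its speed limit or range.

ROBOT

A 6-joint arm with a two-finger parallel gripper is mounted at the origin on the work surface. World frame = base frame: x ahead of the robot, y to its left, z up, the work surface at z = 0. Lengths are in m, angles in rad, forces in N, time in s.
With the tool pointing down it reaches from about 0.4 to 0.825 m from the base axis. Payload 7 kg.
Tool frame: the origin (TCP) lies on the centre line of the jaws, within the pads' length; the fingertips stand 14 mm ahead of it and the grasp point (between the pads) lies 5 mm behind it; z points along the fingers, y is the line along which they close (so a half turn about z gives the same grasp; the last joint's range is limited). The gripper opens to 88 mm and grips with 3 to 60 N. Pads are 19 mm wide; open, the fingers measure 130 mm over their backs; the gripper's body (78 mm by 193 mm) begins 47 mm behind the grasp point.
Start: joints at [1.507, 0.359, 0.012, 0, -1.224, -0.288], TCP at [0.233, 0.634, 0.241] pointing down, gripper open.
Joint ranges: [-3.07, 3.07], [-1.43, 2.12], [-1.02, 1.25], [-3.03, 1.67], [-3.05, -0], [-3.03, 3.03]. Speed limits (rad/s): [2.39, 2.39, 3.01, 3.14, 3.14, 3.14].

INTERFACE

Orientations are given as [roll, pitch, yaw] about the fixed x, y, z axes, in that order (R = Rz(yaw) Ry(pitch) Rx(roll)).
In Python, from station import arm gives the robot as it stands.
- The arm moves only by the tool move_arm, never from a script. Its argument "rows" is a list of rows, each an object with "translation": the shift along the tool's x, y, z in cm, a list of three; "rot": the turn, a rotation vector about the tool's x, y, z in degrees, a list of three; "hand": the closure, from 0 (fully open) to 1 (shut). A call has 1 to 8 rows; each row is the pose to reach, as a shift and turn from the pose commanded when the call began, along the tool's axes at that moment; what a row does not reach only later rows make up. A row lasts 1/12 s, in which the tool goes at most 41.7 mm and 7.16 degrees, less where a joint would pass 70% of its speed; a pose out of reach is approached as far as the arm can. A call with a gripper value outside its range is refused whole. The fingers move at their own pace and stop on an object; "squeeze" is the grip in N (left out, the last holds). Time passes only in rows, so rows that repeat a pose let the fingers close. It gives the time, the measured TCP pose, the force, the opening and the grip force at its end, in the units of the state.
- arm.get_state(): the state, without advancing time (a new reading comes with each control period).
- arm.grab_frame(name): name is "scene" or "top"; returns (picture, depth): 420x560x3 uint8, red, green, blue; 420x560 float32, m along the optical axis (not along the pixel's ray), 0 where there is no reading.
- arm.camera_params(name): a dict with "vfov" (degrees; the focal length in pixels is half the picture's height over the tangent of half this angle, whatever the lens; pixels are square), "cx", "cy" (the principal point, pixels), "k1" (the pictures are not rectified: a ray, as slopes to the right and down, at radius r is drawn at 1 + k1 r^2 times it, then the intrinsics apply), "position" and "orientation" of the camera in the world. Camera axes: x right, y down, z forward; pixel columns grow to the right and rows downward; lengths in m; the calibration is good to about 2 mm. A picture is of the moment at which its call begins. camera_params takes no time and is no camera call.
- arm.job_done(): hands the job in; it is judged then, once.
Trained networks look in the newest picture that a camera, given by its name, has taken for a name from the list of things; names that differ only in an ending like _2 or _b are one class to them, and where a whole thing is asked for, a point or a joint stands for the part that bears it (a point fixed in the world has none). Each returns a list of dicts, best first, with "p" (0 to 1); they miss things now and then, are a little off and sometimes report something else, mostly with a low value. They report only what shows in the picture. A call takes as long as a camera call. They do not tell look-alikes from the thing itself.
- arm.search_frame(label, camera): "point" ([x, y, z] in m, in the coordinates of the camera as it stood for that picture, good to about 4 mm: the middle of the surface that is visible of it).
- arm.pinpoint(label, camera): "point" ([x, y, z] in m, in the coordinates of the camera as it stood for that picture, good to about 4 mm: a listed point, or the origin of a listed thing).
The state is a dict: "t": time; "q": joint angles; "qd": joint speeds; "joint_efforts": joint torques, N m; "eef_pos": TCP position; "ee_rot": TCP orientation; "force": force on the tool from outside, world axes, zero at the start; "moment": the same for the moment, N m; "width": finger opening in m; "gripper_force": force on a finger pad.
Only numpy, scipy, OpenCV 4.12 (cv2) and the standard library are available. Lean on these libraries where they do the work, as an engineer would, in place of code of your own. Each camera call takes 0.05 s, during which the arm holds its last target. There are 200 camera calls.

## Working session

There is one attempt and no reset: what is moved stays moved. The work goes in short steps, Python scripts to look and compute and a tool call to move; the robot and the scene stay as the last step left them, time stands still between calls to the robot, and variables do not carry over. Pictures are saved under pics/ and viewed, at most 14 in all, crops included, and the job is handed in when it is done.

Besides the shell and the picture viewer there is one more tool, called after "Emit:" by a JSON object that holds its "op" and its "data", one argument or row to a line. move_arm: Moves the arm, as the interface text tells. Its arguments: {"type":"object","properties":{"rows":{"type":"array","items":{"type":"object","properties":{"translation":{"type":"array","items":{"type":"number"}},"rot":{"type":"array","items":{"type":"number"}},"hand":{"type":"number"}}}},"squeeze":{"type":"number"}},"required":["rows"]}

```bash
mkdir -p pics; ls; python3 - <<'E'
from station import arm
import cv2
for n in("scene","top"):
    p,d=arm.grab_frame(n); cv2.imwrite(f"pics/{n}0.png",p[:,:,::-1]); print(n,arm.camera_params(n))
s=arm.get_state(); print(s)
E
```

```text
pics
scene {'vfov': 55.10815156838906, 'cx': 276.90621547924025, 'cy': 211.24381510755586, 'k1': 0.004593294567300354, 'position': array([1.06929957, 0.73649786, 0.85680435]), 'orientation': array([-2.3233535 , -0.00297808,  2.53950168])}
top {'vfov': 47.7807297903567, 'cx': 275.79553641279944, 'cy': 210.20790049033516, 'k1': -0.14071307195577207, 'position': array([ 0.40584756, -0.01306452,  1.70948924]), 'orientation': array([-3.04768282e+00, -1.24042586e-03, -1.54647344e+00])}
{'t': 0.1, 'q': array([ 1.50709923e+00,  3.59311438e-01,  1.11710205e-02, -2.75578529e-04,
       -1.22412158e+00, -2.88108824e-01]), 'qd': array([ 8.17418256e-05, -2.39756901e-03,  2.86351206e-03, -5.72850554e-04,
       -1.83182093e-04,  2.42063545e-04]), 'joint_efforts': array([-1.78356826e-03, -5.84162092e+01,  2.93750435e+01,  7.01554075e+00,
        1.01378281e-02, -5.53693224e-05]), 'eef_pos': array([0.23248682, 0.63326242, 0.23973373]), 'ee_rot': array([ 3.14011378e+00, -1.68089415e-04, -3.51899616e-01]), 'force': array([-0.55148408,  0.3473392 , -1.04298717]), 'moment': array([-0.00130725,  0.00578016,  0.00317909]), 'gripper_force': 0.0, 'width': 0.08755024909409662}
```

View pics/top0.png

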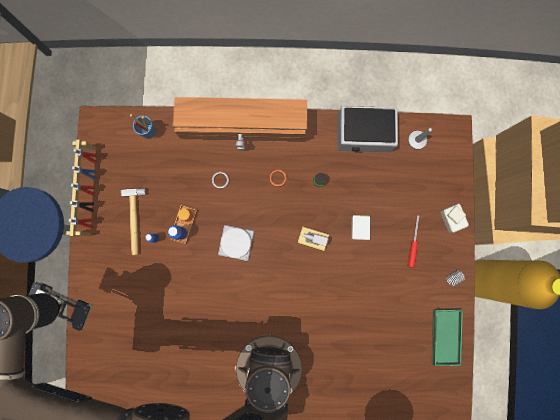

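View pics/scene0.png

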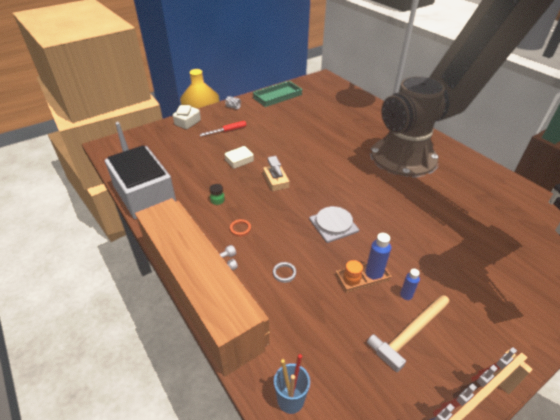

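The top view shows the silver bangle at (220,180), copper bangle (278,178), green jar (321,180), caddy around (183,224), turntable (236,242), anvil (313,238) and brick (361,228).

Bottle candidates in top: (176,232), which is larger and stands in the caddy, and (152,238), which is small and stands on the bench. The first fits. Brick candidates: (361,228), a plain cream slab, and (455,218), a whitish two-part object. The first fits. I'll confirm both in one crop and measure.

```bash
cat > h.py <<'E'
from station import arm
import numpy as np, cv2
from scipy.spatial.transform import Rotation as R
def cam(n):
    c=arm.camera_params(n); f=210/np.tan(np.radians(c["vfov"]/2))
    return np.array([[f,0,c["cx"]],[0,f,c["cy"]],[0,0,1]]),np.array([c["k1"],0,0,0.]),R.from_euler("xyz",c["orientation"]).as_matrix(),c["position"]
def cloud(n,d):
    K,D,Rm,p=cam(n); v,u=np.mgrid[:420,:560]
    r=cv2.undistortPoints(np.stack([u,v],-1).reshape(-1,1,2).astype(float),K,D).reshape(420,560,2)
    P=np.dstack([r,np.ones((420,560))])*d[...,None]@Rm.T+p; P[d==0]=np.nan
    return P
def proj(n,P):
    K,D,Rm,p=cam(n)
    return cv2.projectPoints(((np.atleast_2d(P)-p)@Rm),np.zeros(3),np.zeros(3),K,D)[0].reshape(-1,2)
E
python3 - <<'E'
from h import *
np.set_printoptions(precision=4,suppress=True)
C={}
for n in("scene","top"):
    p,d=arm.grab_frame(n); C[n]=(p,d,cloud(n,d))
    P=C[n][2]
    print(n,"bench z",np.nanmedian(P[...,2][(P[...,0]>.45)&(P[...,0]<.8)&(abs(P[...,1])<.4)]))
    np.savez(n+".npz",p=p,d=d,P=P)
    _,_,Rm,pos=cam(n)
    for l in "turntable anvil caddy brick silver_bangle bottle amber_jar copper_bangle green_jar hammer".split():
        print(n,l,[(np.round(Rm@x["point"]+pos,4).tolist(),round(x["p"],2)) for x in arm.pinpoint(l,n)][:3])
a=C["scene"][0][215:345,300:460]; b=C["scene"][0][90:220,160:320]
cv2.imwrite("pics/crop1.png",cv2.resize(np.hstack([a,b]),None,fx=2.5,fy=2.5,interpolation=2)[:,:,::-1])
E
```

```text
scene bench z -0.0007757244065719759
scene turntable [([0.4468, 0.1269, 0.0037], 0.96)]
scene anvil [([0.4644, -0.1429, 0.0014], 0.6)]
scene caddy [([0.5047, 0.3159, -0.0045], 0.96)]
scene brick [([0.5149, -0.3196, -0.0019], 0.58)]
scene silver_bangle [([0.6697, 0.1928, -0.0014], 0.56), ([0.509, -0.3199, -0.0], 0.41)]
scene bottle [([0.449, 0.4249, -0.0028], 0.98), ([0.4758, 0.3341, 0.0027], 0.86)]
scene amber_jar [([0.5376, 0.3139, 0.0065], 0.73), ([0.465, -0.1452, -0.0017], 0.67)]
scene copper_bangle [([0.6812, -0.0142, -0.0027], 0.51)]
scene green_jar [([0.6767, -0.1669, 0.0006], 0.51)]
scene hammer [([0.5091, 0.5022, -0.0029], 0.6)]
top bench z 0.0022511514733468685
top turntable [([0.4433, 0.129, 0.001], 0.82)]
top anvil [([0.4686, -0.1453, 0.0015], 0.75)]
top caddy [([0.5057, 0.3213, 0.0005], 0.77)]
top brick [([0.5103, -0.316, 0.004], 0.95), ([0.5404, 0.3117, 0.0087], 0.42)]
top silver_bangle [([0.6766, 0.1915, 0.001], 0.51)]
top bottle [([0.4756, 0.33, 0.0077], 0.7), ([0.4558, 0.4269, 0.0043], 0.47)]
top amber_jar [([0.5419, 0.3136, 0.0077], 0.56)]
top copper_bangle [([0.6837, -0.0107, 0.002], 0.43)]
top green_jar [([0.5143, 0.5064, 0.003], 0.54), ([0.675, -0.1691, 0.0022], 0.5)]
top hammer [([0.5128, 0.5038, 0.0028], 0.64), ([0.4451, 0.1288, 0.0034], 0.56)]
```

View pics/crop1.png

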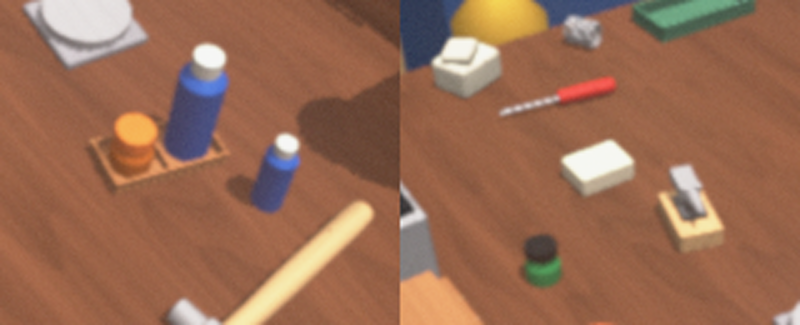

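The crop confirms it: the big bottle with a white cap stands in the caddy at crop (195,105), the small one is outside at (275,175), and the plain cream slab is at (598,165). Next I'll refine poses and yaws from the depth clouds.

```bash
python3 - <<'E'
from h import *
np.set_printoptions(precision=4,suppress=True)
obj=dict(brick=(.512,-.318,.07,.02,.05),disc=(.445,.128,.075,.022,.045),base=(.445,.128,.09,.007,.022),anvilblk=(.466,-.144,.075,.02,.04),anvil=(.466,-.144,.075,.008,.1),
 silver=(.673,.192,.05,.007,.03),bottle=(.475,.332,.05,.05,.102),cap=(.475,.332,.04,.118,.16),jar=(.54,.314,.033,.04,.075),green=(.676,-.168,.045,.035,.075),copper=(.682,-.012,.05,.006,.03),caddy=(.505,.319,.1,.008,.03),turn_all=(.445,.128,.09,.007,.045),small=(.452,.426,.04,.03,.14))
for n in("scene","top"):
    z=np.load(n+".npz"); P=z["P"]-[0,0,-.0008 if n=="scene" else .0022]; 
    for k,(x,y,r,a,b) in obj.items():
        m=(np.hypot(P[...,0]-x,P[...,1]-y)<r)&(P[...,2]>a)&(P[...,2]<b); Q=P[m]
        if len(Q)<5: print(n,k,len(Q));continue
        mr=cv2.minAreaRect((Q[:,:2]*1000).astype(np.float32))
        c,rad=cv2.minEnclosingCircle((Q[:,:2]*1000).astype(np.float32))
        print(n,k,len(Q),"rect",np.round(mr[0],1),np.round(mr[1],1),round(mr[2],1),"circ",np.round(c,1),round(rad,1),"mean",Q[:,:2].mean(0)*1000,"z",np.percentile(Q[:,2],[10,50,95])*1000)
E
```

```text
scene brick 293 rect [ 511.8 -313.1] [68.8 85. ] 89.4 circ [ 512.5 -314.1] 50.3 mean [ 513.4089 -309.8515] z [24.5968 28.4292 31.7481]
scene disc 763 rect [447.3 130.3] [106.4 103.3] 48.3 circ [445.8 130.6] 54.5 mean [449.1834 133.4623] z [26.9913 29.5656 32.3559]
scene base 310 rect [446.7 130.8] [111.7 111.4] 80.0 circ [447.1 131.1] 75.4 mean [469.0117 152.171 ] z [ 9.2014 11.2453 19.5529]
scene anvilblk 284 rect [ 468.8 -143.3] [101.   59.3] 74.5 circ [ 468.6 -143.1] 56.0 mean [ 477.521  -130.1419] z [24.6371 29.4232 39.2334]
scene anvil 530 rect [ 468.9 -142.7] [102.2  59.4] 74.4 circ [ 468.6 -143.1] 56.0 mean [ 475.8511 -134.7264] z [16.7504 30.8532 68.8333]
scene silver 127 rect [672.1 194.3] [60.7 56.2] 55.9 circ [672.5 193.7] 31.1 mean [672.8338 195.2124] z [ 7.946  10.6993 13.8662]
scene bottle 267 rect [490.7 330.5] [27.7 66.3] 41.4 circ [492.5 332.1] 33.9 mean [490.669  340.5913] z [54.766  76.0157 99.4647]
scene cap 176 rect [476.5 332.3] [30.2 32.5] 12.2 circ [477.3 331.9] 17.7 mean [480.4174 333.9175] z [120.9611 140.3894 145.8243]
scene jar 223 rect [540.8 313. ] [41.4
[... 1860 characters left out ...]
 mean [538.3838 311.1555] z [51.8924 57.8474 65.1357]
top green 112 rect [ 677.2 -166.2] [39.  39.7] 89.2 circ [ 678.1 -166.1] 20.9 mean [ 677.5241 -165.5808] z [48.0275 53.8214 60.381 ]
top copper 86 rect [680.   -4.3] [76.  77.6] 22.2 circ [679.8 -11. ] 47.1 mean [682.8306 -11.7747] z [ 6.5615  9.0828 17.8766]
top caddy 206 rect [508.1 312.6] [172.8 169.7] 33.9 circ [506.2 319.8] 98.1 mean [512.0123 310.6125] z [ 8.9436 15.039  26.2266]
top turn_all 930 rect [449.7 130. ] [147.7 166.3] 78.4 circ [447.  132.5] 86.3 mean [444.6305 129.7334] z [10.4497 27.7458 34.9326]
top small 86 rect [456.  421.8] [28.2 31. ] 74.4 circ [455.6 423.8] 16.6 mean [455.5998 419.7656] z [46.1484 76.7688 94.9675]
```

Estimates, in mm:

| Thing | Position | Yaw |
|---|---|---|
| Turntable | (446,131) | -10° |
| Anvil | (467.5,-144) | -15.7° |
| Brick | (511,-314.5) | 0° |
| Silver bangle | (672.5,194) | – |
| Bottle | (476.5,332) | – |
| Amber jar | (540.5,313) | – |

Heights and sizes match the given ones. The resulting targets are bottle (548,-167) and jar (427,25). I'll bring the tool to yaw 0 and go to the brick first.

Emit:
{"op": "move_arm", "data": {
  "rows": [
    {"translation": [19.6,25.2,0],"rot": [0,0,-20.2],"hand": 0},
    {"translation": [19.6,25.2,0],"rot": [0,0,-20.2],"hand": 0},
    {"translation": [19.6,25.2,0],"rot": [0,0,-20.2],"hand": 0},
    {"translation": [19.6,25.2,0],"rot": [0,0,-20.2],"hand": 0},
    {"translation": [19.6,25.2,0],"rot": [0,0,-20.2],"hand": 0},
    {"translation": [19.6,25.2,0],"rot": [0,0,-20.2],"hand": 0},
    {"translation": [19.6,25.2,0],"rot": [0,0,-20.2],"hand": 0},
    {"translation": [19.6,25.2,0],"rot": [0,0,-20.2],"hand": 0}
  ]
}}

```text
t: 1.87
eef_pos: [0.33, 0.3263, 0.2409]
ee_rot: [-3.141, -0.0, 0.0]
force: [0.1, -0.1, 0.4]
width: 0.0873
gripper_force: 0.0
```

Emit:
{"op": "move_arm", "data": {
  "rows": [
    {"translation": [9,31,0],"rot": [0,0,0],"hand": 0},
    {"translation": [9,31,0],"rot": [0,0,0],"hand": 0},
    {"translation": [9,31,0],"rot": [0,0,0],"hand": 0},
    {"translation": [9,31,0],"rot": [0,0,0],"hand": 0},
    {"translation": [9,31,0],"rot": [0,0,0],"hand": 0},
    {"translation": [9,31,0],"rot": [0,0,0],"hand": 0},
    {"translation": [9,31,0],"rot": [0,0,0],"hand": 0},
    {"translation": [9,31,0],"rot": [0,0,0],"hand": 0}
  ]
}}

```text
t: 2.53
eef_pos: [0.4201, 0.017, 0.2411]
ee_rot: [-3.141, -0.001, 0.0]
force: [-0.1, 0.6, -0.6]
width: 0.0878
gripper_force: 0.0
```

Emit:
{"op": "move_arm", "data": {
  "rows": [
    {"translation": [9,31,6],"rot": [0,0,0],"hand": 0},
    {"translation": [9,31,6],"rot": [0,0,0],"hand": 0},
    {"translation": [9,31,6],"rot": [0,0,0],"hand": 0},
    {"translation": [9,31,6],"rot": [0,0,0],"hand": 0},
    {"translation": [9,31,6],"rot": [0,0,0],"hand": 0},
    {"translation": [9,31,6],"rot": [0,0,0],"hand": 0},
    {"translation": [9,31,6],"rot": [0,0,0],"hand": 0},
    {"translation": [9,31,6],"rot": [0,0,0],"hand": 0}
  ]
}}

```text
t: 3.2
eef_pos: [0.5105, -0.293, 0.18]
ee_rot: [3.141, -0.0, 0.0]
force: [1.2, 1.0, 0.9]
width: 0.0877
gripper_force: 0.0
```

Emit:
{"op": "move_arm", "data": {
  "rows": [
    {"translation": [0,2.2,0],"rot": [0,0,0],"hand": 0},
    {"translation": [0,2.2,4],"rot": [0,0,0],"hand": 0},
    {"translation": [0,2.2,8],"rot": [0,0,0],"hand": 0},
    {"translation": [0,2.2,11],"rot": [0,0,0],"hand": 0},
    {"translation": [0,2.2,13],"rot": [0,0,0],"hand": 0},
    {"translation": [0,2.2,14.5],"rot": [0,0,0],"hand": 0},
    {"translation": [0,2.2,15.7],"rot": [0,0,0],"hand": 0},
    {"translation": [0,2.2,16],"rot": [0,0,0],"hand": 0}
  ]
}}

```text
t: 3.87
eef_pos: [0.509, -0.312, 0.0183]
ee_rot: [-3.141, 0.003, 0.0]
force: [0.4, -0.2, 0.0]
width: 0.0875
gripper_force: 0.0
```

Emit:
{"op": "move_arm", "data": {
  "squeeze": 25,
  "rows": [
    {"translation": [0,0,0],"rot": [0,0,0],"hand": 1},
    {"translation": [0,0,0],"rot": [0,0,0],"hand": 1},
    {"translation": [0,0,0],"rot": [0,0,0],"hand": 1},
    {"translation": [0,0,0],"rot": [0,0,0],"hand": 1},
    {"translation": [0,0,0],"rot": [0,0,0],"hand": 1},
    {"translation": [0,0,0],"rot": [0,0,0],"hand": 1},
    {"translation": [0,0,0],"rot": [0,0,0],"hand": 1},
    {"translation": [0,0,0],"rot": [0,0,0],"hand": 1}
  ]
}}

```text
t: 4.53
eef_pos: [0.511, -0.3127, 0.0217]
ee_rot: [3.141, -0.002, 0.001]
force: [-1.0, -0.7, 7.0]
width: 0.0638
gripper_force: 25.0
```

Emit:
{"op": "move_arm", "data": {
  "rows": [
    {"translation": [0,0,-2],"rot": [0,0,0],"hand": 1},
    {"translation": [0,0,-5],"rot": [0,0,0],"hand": 1},
    {"translation": [0,0,-9],"rot": [0,0,0],"hand": 1},
    {"translation": [-1,-4,-12],"rot": [0,0,0],"hand": 1},
    {"translation": [-2,-8,-12],"rot": [0,0,0],"hand": 1},
    {"translation": [-2,-12,-12],"rot": [0,0,0],"hand": 1},
    {"translation": [-3,-16,-12],"rot": [0,0,0],"hand": 1},
    {"translation": [-3,-20,-12],"rot": [0,0,0],"hand": 1}
  ]
}}

```text
t: 5.2
eef_pos: [0.4782, -0.1141, 0.1407]
ee_rot: [-3.141, 0.0, -0.001]
force: [0.3, 0.9, -1.3]
width: 0.0636
gripper_force: 25.0
```

Emit:
{"op": "move_arm", "data": {
  "rows": [
    {"translation": [-3.4,-4,0],"rot": [0,0,0],"hand": 1},
    {"translation": [-3.4,-8,0],"rot": [0,0,0],"hand": 1},
    {"translation": [-3.4,-12,0],"rot": [0,0,0],"hand": 1},
    {"translation": [-3.4,-16,0],"rot": [0,0,0],"hand": 1},
    {"translation": [-3.4,-20,0],"rot": [0,0,0],"hand": 1},
    {"translation": [-3.4,-23,0],"rot": [0,0,0],"hand": 1},
    {"translation": [-3.4,-24.2,0],"rot": [0,0,0],"hand": 1},
    {"translation": [-3.4,-24.2,0],"rot": [0,0,0],"hand": 1}
  ]
}}

```text
t: 5.87
eef_pos: [0.4459, 0.1291, 0.1406]
ee_rot: [-3.141, -0.0, 0.004]
force: [0.1, 0.6, -1.3]
width: 0.0643
gripper_force: 25.0
```

Emit:
{"op": "move_arm", "data": {
  "rows": [
    {"translation": [0,0,3],"rot": [0,0,0],"hand": 1},
    {"translation": [0,0,6],"rot": [0,0,0],"hand": 1},
    {"translation": [0,0,7.5],"rot": [0,0,0],"hand": 1},
    {"translation": [0,0,8.4],"rot": [0,0,0],"hand": 1},
    {"translation": [0,0,8.8],"rot": [0,0,0],"hand": 1},
    {"translation": [0,0,8.9],"rot": [0,0,0],"hand": 1},
    {"translation": [0,0,8.9],"rot": [0,0,0],"hand": 1},
    {"translation": [0,0,8.9],"rot": [0,0,0],"hand": 1}
  ]
}}

```text
t: 6.53
eef_pos: [0.4466, 0.1265, 0.0523]
ee_rot: [-3.141, -0.001, 0.0]
force: [0.1, 0.4, -2.0]
width: 0.0635
gripper_force: 25.0
```

Emit:
{"op": "move_arm", "data": {
  "rows": [
    {"translation": [0,0,0],"rot": [0,0,0],"hand": 0},
    {"translation": [0,0,0],"rot": [0,0,0],"hand": 0},
    {"translation": [0,0,0],"rot": [0,0,0],"hand": 0},
    {"translation": [0,0,0],"rot": [0,0,0],"hand": 0},
    {"translation": [0,0,-2],"rot": [0,0,0],"hand": 0},
    {"translation": [0,0,-6],"rot": [0,0,0],"hand": 0},
    {"translation": [0,0,-10],"rot": [0,0,0],"hand": 0},
    {"translation": [0,0,-12],"rot": [0,0,0],"hand": 0}
  ]
}}

```text
t: 7.2
eef_pos: [0.4475, 0.1272, 0.1761]
ee_rot: [-3.139, -0.005, 0.002]
force: [1.3, 1.0, -0.5]
width: 0.0877
gripper_force: 0.0
```

Emit:
{"op": "move_arm", "data": {
  "rows": [
    {"translation": [22.7,-6.4,0],"rot": [0,0,0],"hand": 0},
    {"translation": [22.7,-6.4,0],"rot": [0,0,0],"hand": 0},
    {"translation": [22.7,-6.4,0],"rot": [0,0,0],"hand": 0},
    {"translation": [22.7,-6.4,0],"rot": [0,0,0],"hand": 0},
    {"translation": [22.7,-6.4,0],"rot": [0,0,0],"hand": 0},
    {"translation": [22.7,-6.4,4],"rot": [0,0,0],"hand": 0},
    {"translation": [22.7,-6.4,5],"rot": [0,0,0],"hand": 0},
    {"translation": [22.7,-6.4,5],"rot": [0,0,0],"hand": 0}
  ]
}}

```text
t: 7.87
eef_pos: [0.6716, 0.1897, 0.1155]
ee_rot: [3.138, 0.008, -0.001]
force: [-1.6, 0.2, -0.4]
width: 0.0874
gripper_force: 0.0
```

```bash
python3 - <<'E'
from h import *
np.set_printoptions(precision=4,suppress=True)
S=[]
for i in range(5):
    p,d=arm.grab_frame("scene" if i<4 else "top"); S.append(arm.get_state()["eef_pos"])
    if i<3: continue
    n="scene" if i<4 else "top"
    P=cloud(n,d)-[0,0,-.0008 if n=="scene" else .0022]
    for k,(x,y,r,a,b) in dict(brick=(.446,.131,.07,.05,.075),brickside=(.446,.131,.07,.037,.075),disc=(.446,.131,.07,.022,.036)).items():
        Q=P[(np.hypot(P[...,0]-x,P[...,1]-y)<r)&(P[...,2]>a)&(P[...,2]<b)]
        if len(Q)<5: print(n,k,len(Q));continue
        mr=cv2.minAreaRect((Q[:,:2]*1000).astype(np.float32)); c,rad=cv2.minEnclosingCircle((Q[:,:2]*1000).astype(np.float32))
        print(n,k,len(Q),mr,c,rad,np.percentile(Q[:,2],[10,50,95])*1000)
print(np.mean(S,0))
E
```

```text
scene brick 499 ((446.54364013671875, 128.97833251953125), (65.48260498046875, 86.2287368774414), 89.4454116821289) (445.7395935058594, 127.82598876953125) 51.73299789428711 [55.1465 59.2345 61.8143]
scene brickside 609 ((447.2508239746094, 128.80421447753906), (66.69927215576172, 86.72987365722656), 88.39171600341797) (446.935791015625, 127.82083129882812) 52.689353942871094 [43.953  58.7674 61.7142]
scene disc 274 ((457.91082763671875, 149.81729125976562), (62.05019760131836, 106.20799255371094), 58.285118103027344) (446.36279296875, 131.96212768554688) 53.564579010009766 [25.3296 29.5379 34.4268]
top brick 441 ((445.0780944824219, 127.88008880615234), (80.07207489013672, 64.07745361328125), 1.5318999290466309) (445.51153564453125, 127.84671783447266) 50.36324691772461 [54.4755 59.4154 65.4663]
top brickside 464 ((441.2705383300781, 125.75308227539062), (87.66365814208984, 96.71638488769531), 80.9429931640625) (444.4322509765625, 127.81827545166016) 51.2127799987793 [53.7624 59.1241 65.3725]
top disc 221 ((445.8403625488281, 132.07029724121094), (102.83189392089844, 103.49820709228516), 1.493010401725769) (446.24383544921875, 131.08628845214844) 53.95779800415039 [24.9351 29.2562 34.3599]
[0.6727 0.1904 0.1219]
```

Brick is about 3 mm off the disc centre, which is fine. Descending on the silver bangle.

Emit:
{"op": "move_arm", "data": {
  "rows": [
    {"translation": [0,-0.4,3],"rot": [0,0,0],"hand": 0},
    {"translation": [0,-0.4,6],"rot": [0,0,0],"hand": 0},
    {"translation": [0,-0.4,8],"rot": [0,0,0],"hand": 0},
    {"translation": [0,-0.4,9.5],"rot": [0,0,0],"hand": 0},
    {"translation": [0,-0.4,10.3],"rot": [0,0,0],"hand": 0},
    {"translation": [0,-0.4,10.5],"rot": [0,0,0],"hand": 0},
    {"translation": [0,-0.4,10.5],"rot": [0,0,0],"hand": 0},
    {"translation": [0,-0.4,10.5],"rot": [0,0,0],"hand": 0}
  ]
}}

```text
t: 8.78
eef_pos: [0.6738, 0.1951, 0.0185]
ee_rot: [-3.14, -0.002, 0.001]
force: [0.3, 0.3, 0.3]
width: 0.0878
gripper_force: 0.0
```

Emit:
{"op": "move_arm", "data": {
  "squeeze": 10,
  "rows": [
    {"translation": [0,0,0],"rot": [0,0,0],"hand": 1},
    {"translation": [0,0,0],"rot": [0,0,0],"hand": 1},
    {"translation": [0,0,0],"rot": [0,0,0],"hand": 1},
    {"translation": [0,0,0],"rot": [0,0,0],"hand": 1},
    {"translation": [0,0,0],"rot": [0,0,0],"hand": 1},
    {"translation": [0,0,0],"rot": [0,0,0],"hand": 1},
    {"translation": [0,0,0],"rot": [0,0,0],"hand": 1},
    {"translation": [0,0,0],"rot": [0,0,0],"hand": 1}
  ]
}}

```text
t: 9.45
eef_pos: [0.6731, 0.1946, 0.0168]
ee_rot: [3.142, -0.0, 0.001]
force: [-1.6, -0.3, 3.1]
width: 0.0603
gripper_force: 10.0
```

```bash
cat > st.py <<'E'
from h import *
S=[]
for i in range(6): arm.grab_frame("top"); S.append(arm.get_state())
print(S[-1]["t"],np.mean([s["eef_pos"] for s in S],0).round(4),S[-1]["ee_rot"].round(3),S[-1]["width"],np.mean([s["force"] for s in S],0).round(1))
E
python3 st.py
```

```text
9.75 [0.6731 0.1946 0.0168] [-3.142e+00 -0.000e+00  1.000e-03] 0.06012148187161131 [-0.8 -0.3  3.8]
```

Emit:
{"op": "move_arm", "data": {
  "rows": [
    {"translation": [0,0,-2],"rot": [0,0,0],"hand": 1},
    {"translation": [0,0,-5],"rot": [0,0,0],"hand": 1},
    {"translation": [0,0,-9],"rot": [0,0,0],"hand": 1},
    {"translation": [-3,1,-12],"rot": [0,0,0],"hand": 1},
    {"translation": [-7,2,-12],"rot": [0,0,0],"hand": 1},
    {"translation": [-11,3,-12],"rot": [0,0,0],"hand": 1},
    {"translation": [-15,4,-12],"rot": [0,0,0],"hand": 1},
    {"translation": [-18,5,-12],"rot": [0,0,0],"hand": 1}
  ]
}}

```text
t: 10.42
eef_pos: [0.4898, 0.1432, 0.136]
ee_rot: [-3.142, 0.001, 0.0]
force: [0.2, -0.5, -0.3]
width: 0.06
gripper_force: 10.0
```

Emit:
{"op": "move_arm", "data": {
  "rows": [
    {"translation": [-3.5,1.4,0],"rot": [0,0,0],"hand": 1},
    {"translation": [-4.7,1.6,0],"rot": [0,0,0],"hand": 1},
    {"translation": [-4.7,1.6,0],"rot": [0,0,0],"hand": 1},
    {"translation": [-4.7,1.6,0],"rot": [0,0,0],"hand": 1},
    {"translation": [-4.7,1.6,3],"rot": [0,0,0],"hand": 1},
    {"translation": [-4.7,1.6,4],"rot": [0,0,0],"hand": 1},
    {"translation": [-4.7,1.6,4],"rot": [0,0,0],"hand": 1},
    {"translation": [-4.7,1.6,4],"rot": [0,0,0],"hand": 1}
  ]
}}

```text
t: 11.08
eef_pos: [0.4466, 0.1285, 0.0961]
ee_rot: [3.14, 0.001, 0.001]
force: [0.1, -0.3, -0.2]
width: 0.0599
gripper_force: 10.0
```

```bash
python3 st.py
```

```text
11.3833 [0.4468 0.1288 0.0971] [-3.141e+00 -1.000e-03  1.000e-03] 0.05996692420613055 [ 0.7 -0.4 -0.5]
```

Emit:
{"op": "move_arm", "data": {
  "rows": [
    {"translation": [0,0,1],"rot": [0,0,0],"hand": 1},
    {"translation": [0,0,1.6],"rot": [0,0,0],"hand": 1},
    {"translation": [0,0,1.9],"rot": [0,0,0],"hand": 1},
    {"translation": [0,0,1.9],"rot": [0,0,0],"hand": 1},
    {"translation": [0,0,1.9],"rot": [0,0,0],"hand": 1},
    {"translation": [0,0,1.9],"rot": [0,0,0],"hand": 0},
    {"translation": [0,0,1.9],"rot": [0,0,0],"hand": 0},
    {"translation": [0,0,1.9],"rot": [0,0,0],"hand": 0}
  ]
}}

```text
t: 12.05
eef_pos: [0.4462, 0.1285, 0.0778]
ee_rot: [-3.141, -0.0, 0.001]
force: [0.2, -0.3, -0.3]
width: 0.0747
gripper_force: 0.0
```

Emit:
{"op": "move_arm", "data": {
  "rows": [
    {"translation": [0,0,1.9],"rot": [0,0,0],"hand": 0},
    {"translation": [0,0,1],"rot": [0,0,0],"hand": 0},
    {"translation": [0,0,-2],"rot": [0,0,0],"hand": 0},
    {"translation": [0,0,-6],"rot": [0,0,0],"hand": 0},
    {"translation": [0,0,-10],"rot": [0,0,0],"hand": 0},
    {"translation": [1,-4,-13],"rot": [0,0,0],"hand": 0},
    {"translation": [2,-8,-13],"rot": [0,0,0],"hand": 0},
    {"translation": [2.9,-12,-13],"rot": [0,0,0],"hand": 0}
  ]
}}

```text
t: 12.72
eef_pos: [0.4746, 0.2434, 0.2125]
ee_rot: [-3.137, -0.005, -0.0]
force: [0.5, -0.3, -0.2]
width: 0.088
gripper_force: 0.0
```

Emit:
{"op": "move_arm", "data": {
  "rows": [
    {"translation": [0,-4,0],"rot": [0,0,0],"hand": 0},
    {"translation": [0,-8.3,0],"rot": [0,0,0],"hand": 0},
    {"translation": [0,-8.3,0],"rot": [0,0,0],"hand": 0},
    {"translation": [0,-8.3,0],"rot": [0,0,0],"hand": 0},
    {"translation": [0,-8.3,0],"rot": [0,0,0],"hand": 0}
  ]
}}

```text
t: 13.13
eef_pos: [0.4729, 0.3247, 0.208]
ee_rot: [3.141, 0.0, 0.002]
force: [1.0, -0.5, -0.1]
width: 0.0878
gripper_force: 0.0
```

```bash
python3 st.py
```

```text
13.4333 [0.4733 0.3239 0.2081] [-3.141 -0.    -0.   ] 0.08746727922926971 [ 0.4 -0.5 -0.1]
```

Emit:
{"op": "move_arm", "data": {
  "rows": [
    {"translation": [0.4,-0.8,0],"rot": [0,0,0],"hand": 0},
    {"translation": [0.4,-0.8,3],"rot": [0,0,0],"hand": 0},
    {"translation": [0.4,-0.8,6],"rot": [0,0,0],"hand": 0},
    {"translation": [0.4,-0.8,8.5],"rot": [0,0,0],"hand": 0},
    {"translation": [0.4,-0.8,10],"rot": [0,0,0],"hand": 0},
    {"translation": [0.4,-0.8,10.8],"rot": [0,0,0],"hand": 0},
    {"translation": [0.4,-0.8,10.8],"rot": [0,0,0],"hand": 0},
    {"translation": [0.4,-0.8,10.8],"rot": [0,0,0],"hand": 0}
  ]
}}

```text
t: 14.1
eef_pos: [0.4778, 0.3333, 0.0998]
ee_rot: [3.141, -0.0, 0.001]
force: [0.3, -0.7, 0.4]
width: 0.0874
gripper_force: 0.0
```

Emit:
{"op": "move_arm", "data": {
  "squeeze": 25,
  "rows": [
    {"translation": [0,0,0],"rot": [0,0,0],"hand": 1},
    {"translation": [0,0,0],"rot": [0,0,0],"hand": 1},
    {"translation": [0,0,0],"rot": [0,0,0],"hand": 1},
    {"translation": [0,0,0],"rot": [0,0,0],"hand": 1},
    {"translation": [0,0,0],"rot": [0,0,0],"hand": 1},
    {"translation": [0,0,0],"rot": [0,0,0],"hand": 1},
    {"translation": [0,0,0],"rot": [0,0,0],"hand": 1},
    {"translation": [0,0,0],"rot": [0,0,0],"hand": 1}
  ]
}}

```text
t: 14.77
eef_pos: [0.4774, 0.3329, 0.0995]
ee_rot: [3.142, -0.0, 0.001]
force: [-0.1, 0.0, 0.2]
width: 0.0471
gripper_force: 24.9
```

```bash
python3 st.py
```

```text
15.0667 [0.4774 0.3329 0.0996] [ 3.142e+00 -0.000e+00  1.000e-03] 0.04754487748283242 [ 0.1 -0.9  1.9]
```

Emit:
{"op": "move_arm", "data": {
  "rows": [
    {"translation": [0,0,-1.5],"rot": [0,0,0],"hand": 1},
    {"translation": [0,0,-4],"rot": [0,0,0],"hand": 1},
    {"translation": [0,0,-8],"rot": [0,0,0],"hand": 1},
    {"translation": [0,0,-11],"rot": [0,0,0],"hand": 1},
    {"translation": [0.5,3,-13],"rot": [0,0,0],"hand": 1},
    {"translation": [1,6,-13],"rot": [0,0,0],"hand": 1},
    {"translation": [1.5,10,-13],"rot": [0,0,0],"hand": 1},
    {"translation": [2,14,-13],"rot": [0,0,0],"hand": 1}
  ]
}}

```text
t: 15.73
eef_pos: [0.497, 0.192, 0.2293]
ee_rot: [-3.141, 0.0, 0.002]
force: [0.4, -0.4, -1.9]
width: 0.0473
gripper_force: 24.9
```

Emit:
{"op": "move_arm", "data": {
  "rows": [
    {"translation": [0.5,4,0],"rot": [0,0,0],"hand": 1},
    {"translation": [1,8,0],"rot": [0,0,0],"hand": 1},
    {"translation": [1.5,12,0],"rot": [0,0,0],"hand": 1},
    {"translation": [2,16,0],"rot": [0,0,0],"hand": 1},
    {"translation": [2.5,20,0],"rot": [0,0,0],"hand": 1},
    {"translation": [3,24,0],"rot": [0,0,0],"hand": 1},
    {"translation": [3.5,27,0],"rot": [0,0,0],"hand": 1},
    {"translation": [4,30,0],"rot": [0,0,0],"hand": 1}
  ]
}}

```text
t: 16.4
eef_pos: [0.5372, -0.1089, 0.2289]
ee_rot: [-3.141, 0.001, -0.0]
force: [0.8, 0.8, -2.8]
width: 0.0476
gripper_force: 24.9
```

Emit:
{"op": "move_arm", "data": {
  "rows": [
    {"translation": [0.5,3,0],"rot": [0,0,0],"hand": 1},
    {"translation": [1.1,5,0],"rot": [0,0,0],"hand": 1},
    {"translation": [1.1,6,0],"rot": [0,0,0],"hand": 1},
    {"translation": [1.1,6,2],"rot": [0,0,0],"hand": 1},
    {"translation": [1.1,6,5],"rot": [0,0,0],"hand": 1},
    {"translation": [1.1,6,7],"rot": [0,0,0],"hand": 1},
    {"translation": [1.1,6,8],"rot": [0,0,0],"hand": 1},
    {"translation": [1.1,6,8],"rot": [0,0,0],"hand": 1}
  ]
}}

```text
t: 17.07
eef_pos: [0.547, -0.1666, 0.1468]
ee_rot: [-3.141, 0.005, 0.001]
force: [-0.3, 0.3, -1.6]
width: 0.0475
gripper_force: 24.9
```

```bash
python3 st.py; python3 - <<'E'
from h import *
p,d=arm.grab_frame("scene")
cv2.imwrite("pics/s2.png",cv2.resize(p[100:320,180:460],None,fx=2.5,fy=2.5)[:,:,::-1])
E
```

```text
17.3667 [ 0.5493 -0.1669  0.1504] [ 3.141e+00 -2.000e-03  1.000e-03] 0.04773202463604317 [ 0.2  0.  -1.8]
```

View pics/s2.png

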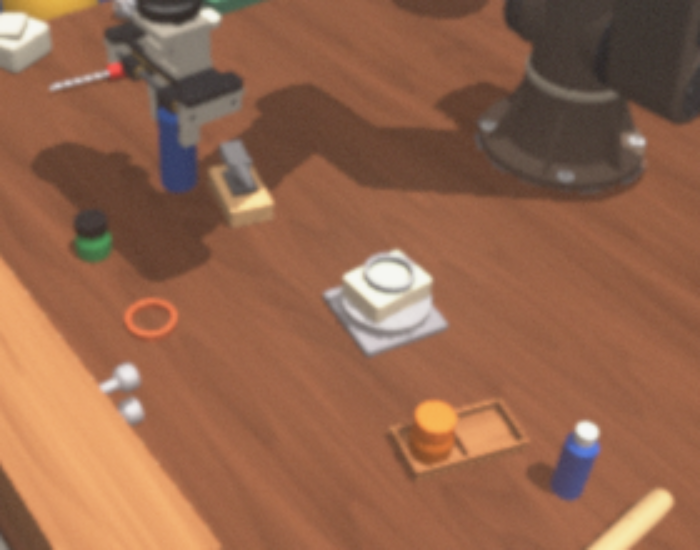

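The crop shows the bangle centred on the brick at (388,273), the bottle hanging upright behind the anvil at (178,150), and the jar at (434,430) still in the caddy. Lowering the bottle.

Emit:
{"op": "move_arm", "data": {
  "rows": [
    {"translation": [0,0,2],"rot": [0,0,0],"hand": 1},
    {"translation": [0,0,4],"rot": [0,0,0],"hand": 1},
    {"translation": [0,0,5],"rot": [0,0,0],"hand": 1},
    {"translation": [0,0,5.3],"rot": [0,0,0],"hand": 1},
    {"translation": [0,0,5.4],"rot": [0,0,0],"hand": 1},
    {"translation": [0,0,5.4],"rot": [0,0,0],"hand": 1},
    {"translation": [0,0,5.4],"rot": [0,0,0],"hand": 1}
  ]
}}

```text
t: 18.0
eef_pos: [0.5493, -0.1671, 0.0963]
ee_rot: [3.142, -0.001, 0.001]
force: [0.1, -0.1, -1.5]
width: 0.0474
gripper_force: 24.9
```

```bash
python3 st.py
```

```text
18.3 [ 0.549  -0.1671  0.096 ] [-3.142e+00 -0.000e+00  1.000e-03] 0.04757581071107051 [ 0.1  0.1 -2.1]
```

Emit:
{"op": "move_arm", "data": {
  "rows": [
    {"translation": [0,0,0.1],"rot": [0,0,0],"hand": 1},
    {"translation": [0,0,0.1],"rot": [0,0,0],"hand": 1},
    {"translation": [0,0,0.1],"rot": [0,0,0],"hand": 0},
    {"translation": [0,0,0.1],"rot": [0,0,0],"hand": 0},
    {"translation": [0,0,0.1],"rot": [0,0,0],"hand": 0},
    {"translation": [0,0,0.1],"rot": [0,0,0],"hand": 0},
    {"translation": [0,0,0.1],"rot": [0,0,0],"hand": 0},
    {"translation": [0,0,0.1],"rot": [0,0,0],"hand": 0}
  ]
}}

```text
t: 18.97
eef_pos: [0.5487, -0.167, 0.0944]
ee_rot: [3.142, 0.0, 0.001]
force: [0.5, -0.8, -0.4]
width: 0.0819
gripper_force: 0.0
```

Emit:
{"op": "move_arm", "data": {
  "rows": [
    {"translation": [0,0,-2],"rot": [0,0,0],"hand": 0},
    {"translation": [0,0,-5],"rot": [0,0,0],"hand": 0},
    {"translation": [0,0,-9],"rot": [0,0,0],"hand": 0},
    {"translation": [0,0,-12],"rot": [0,0,0],"hand": 0},
    {"translation": [0,-4,-13],"rot": [0,0,0],"hand": 0},
    {"translation": [0,-8,-13],"rot": [0,0,0],"hand": 0},
    {"translation": [0,-12,-13],"rot": [0,0,0],"hand": 0},
    {"translation": [0,-16,-13],"rot": [0,0,0],"hand": 0}
  ]
}}

```text
t: 19.63
eef_pos: [0.5483, -0.0057, 0.225]
ee_rot: [-3.141, -0.001, -0.0]
force: [-0.0, 0.9, -0.3]
width: 0.0877
gripper_force: 0.0
```

Emit:
{"op": "move_arm", "data": {
  "rows": [
    {"translation": [-0.8,-32,5],"rot": [0,0,50],"hand": 0},
    {"translation": [-0.8,-32,5],"rot": [0,0,50],"hand": 0},
    {"translation": [-0.8,-32,5],"rot": [0,0,50],"hand": 0},
    {"translation": [-0.8,-32,5],"rot": [0,0,50],"hand": 0},
    {"translation": [-0.8,-32,5],"rot": [0,0,50],"hand": 0},
    {"translation": [-0.8,-32,5],"rot": [0,0,50],"hand": 0},
    {"translation": [-0.8,-32,5],"rot": [0,0,50],"hand": 0},
    {"translation": [-0.8,-32,5],"rot": [0,0,50],"hand": 0}
  ]
}}

```text
t: 20.3
eef_pos: [0.5399, 0.3124, 0.1746]
ee_rot: [-3.141, 0.0, -0.879]
force: [0.6, -0.3, 0.3]
width: 0.0875
gripper_force: 0.0
```

```bash
python3 st.py; python3 - <<'E'
from h import *
for n in("scene","top"):
    p,d=arm.grab_frame(n); P=cloud(n,d)-[0,0,-.0008 if n=="scene" else .0022]
    for k,(x,y,r,a,b) in dict(cap=(.548,-.167,.04,.112,.16),jar=(.54,.313,.033,.04,.08)).items():
        Q=P[(np.hypot(P[...,0]-x,P[...,1]-y)<r)&(P[...,2]>a)&(P[...,2]<b)]
        if len(Q)>5: print(n,k,len(Q),cv2.minEnclosingCircle((Q[:,:2]*1000).astype(np.float32)),np.percentile(Q[:,2],[10,50,90]))
E
```

```text
20.6 [0.5399 0.3131 0.1737] [ 3.141 -0.    -0.872] 0.08777297581959244 [ 0.3  0.2 -0. ]
scene cap 117 ((547.510986328125, -165.21592712402344), 18.972923278808594) [0.11348242 0.13011712 0.14005743]
scene jar 220 ((540.0755004882812, 312.9727478027344), 21.639341354370117) [0.0484668  0.05808519 0.06035451]
top cap 98 ((546.6984252929688, -167.04299926757812), 22.068912506103516) [0.11311449 0.13641788 0.14201579]
top jar 50 ((539.0647583007812, 312.1483154296875), 20.85767364501953) [0.0526184  0.05797825 0.06469654]
```

Emit:
{"op": "move_arm", "data": {
  "rows": [
    {"translation": [0,0,4],"rot": [0,0,0],"hand": 0},
    {"translation": [0,0,8],"rot": [0,0,0],"hand": 0},
    {"translation": [0,0,11],"rot": [0,0,0],"hand": 0},
    {"translation": [0,0,12.7],"rot": [0,0,0],"hand": 0},
    {"translation": [0,0,13.6],"rot": [0,0,0],"hand": 0},
    {"translation": [0,0,13.6],"rot": [0,0,0],"hand": 0},
    {"translation": [0,0,13.6],"rot": [0,0,0],"hand": 0}
  ]
}}

```text
t: 21.28
eef_pos: [0.5411, 0.3101, 0.0397]
ee_rot: [-3.141, -0.0, -0.872]
force: [0.3, -0.6, -0.2]
width: 0.0876
gripper_force: 0.0
```

Emit:
{"op": "move_arm", "data": {
  "squeeze": 25,
  "rows": [
    {"translation": [0,0,0],"rot": [0,0,0],"hand": 1},
    {"translation": [0,0,0],"rot": [0,0,0],"hand": 1},
    {"translation": [0,0,0],"rot": [0,0,0],"hand": 1},
    {"translation": [0,0,0],"rot": [0,0,0],"hand": 1},
    {"translation": [0,0,0],"rot": [0,0,0],"hand": 1},
    {"translation": [0,0,0],"rot": [0,0,0],"hand": 1},
    {"translation": [0,0,0],"rot": [0,0,0],"hand": 1},
    {"translation": [0,0,0],"rot": [0,0,0],"hand": 1}
  ]
}}

```text
t: 21.95
eef_pos: [0.5404, 0.3104, 0.0389]
ee_rot: [3.142, -0.0, -0.872]
force: [-0.7, -0.1, 2.5]
width: 0.0437
gripper_force: 25.0
```

```bash
python3 st.py
```

```text
22.25 [0.5404 0.3104 0.0389] [ 3.142 -0.    -0.872] 0.04389042579745988 [-1.  -0.1  2. ]
```

Emit:
{"op": "move_arm", "data": {
  "rows": [
    {"translation": [0,0,-1.5],"rot": [0,0,0],"hand": 1},
    {"translation": [0,0,-4],"rot": [0,0,0],"hand": 1},
    {"translation": [0,0,-8],"rot": [0,0,0],"hand": 1},
    {"translation": [0,0,-11],"rot": [0,0,0],"hand": 1},
    {"translation": [0,0,-13],"rot": [0,0,0],"hand": 1},
    {"translation": [0,0,-13],"rot": [0,0,0],"hand": 1}
  ]
}}

```text
t: 22.75
eef_pos: [0.5425, 0.3119, 0.1741]
ee_rot: [-3.134, -0.0, -0.871]
force: [0.8, 0.6, -1.8]
width: 0.0438
gripper_force: 25.0
```

Emit:
{"op": "move_arm", "data": {
  "rows": [
    {"translation": [1.5,2.7,0],"rot": [0,0,6],"hand": 1},
    {"translation": [3.3,6,0],"rot": [0,0,13],"hand": 1},
    {"translation": [5,9.4,0],"rot": [0,0,20],"hand": 1},
    {"translation": [7,13,0],"rot": [0,0,27],"hand": 1},
    {"translation": [8.9,16.5,0],"rot": [0,0,34],"hand": 1},
    {"translation": [10.8,20,0],"rot": [0,0,40],"hand": 1},
    {"translation": [12.7,23.5,0],"rot": [0,0,46],"hand": 1},
    {"translation": [14.5,27,0],"rot": [0,0,50],"hand": 1}
  ]
}}

```text
t: 23.42
eef_pos: [0.4255, 0.0239, 0.1681]
ee_rot: [3.141, -0.0, -1.75]
force: [1.0, -0.5, -0.8]
width: 0.0441
gripper_force: 25.0
```

```bash
python3 st.py; python3 - <<'E'
from h import *
p,d=arm.grab_frame("scene")
cv2.imwrite("pics/s3.png",cv2.resize(p[100:320,180:460],None,fx=2.5,fy=2.5)[:,:,::-1])
E
```

```text
23.7167 [0.4251 0.0234 0.1683] [-3.141  0.    -1.744] 0.04421536500398278 [-0.9 -0.8 -1.7]
```

View pics/s3.png

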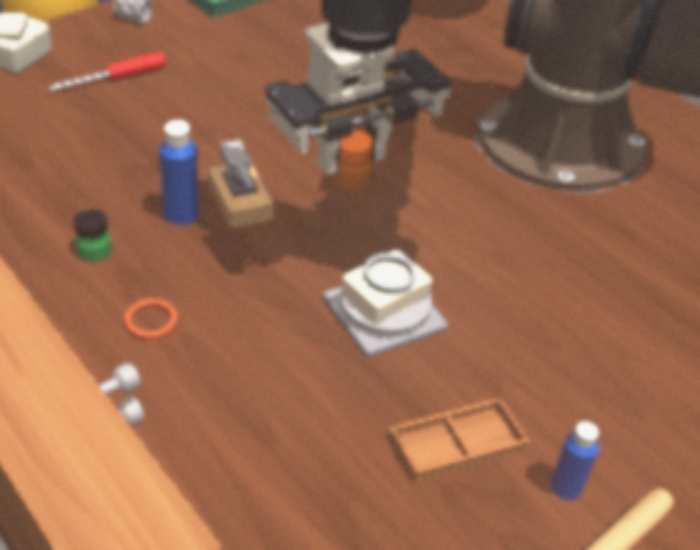

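The jar (crop (353,160)) hangs upright over its spot, and the bottle stands at (180,170). Lowering the jar.

Emit:
{"op": "move_arm", "data": {
  "rows": [
    {"translation": [-0.2,-0.2,3],"rot": [0,0,0],"hand": 1},
    {"translation": [-0.2,-0.2,7],"rot": [0,0,0],"hand": 1},
    {"translation": [-0.2,-0.2,10],"rot": [0,0,0],"hand": 1},
    {"translation": [-0.2,-0.2,12],"rot": [0,0,0],"hand": 1},
    {"translation": [-0.2,-0.2,13],"rot": [0,0,0],"hand": 1},
    {"translation": [-0.2,-0.2,13.2],"rot": [0,0,0],"hand": 1},
    {"translation": [-0.2,-0.2,13.3],"rot": [0,0,0],"hand": 1},
    {"translation": [-0.2,-0.2,13.3],"rot": [0,0,0],"hand": 1}
  ]
}}

```text
t: 24.43
eef_pos: [0.4298, 0.028, 0.0356]
ee_rot: [3.141, -0.0, -1.743]
force: [-0.6, 0.8, -1.5]
width: 0.0438
gripper_force: 25.0
```

```bash
python3 st.py
```

```text
24.7333 [0.4299 0.0278 0.0362] [-3.141e+00  1.000e-03 -1.744e+00] 0.044339450199677354 [-0.1  0.2 -0.8]
```

Emit:
{"op": "move_arm", "data": {
  "rows": [
    {"translation": [0.3,0.2,0],"rot": [0,0,0],"hand": 1},
    {"translation": [0.3,0.2,0.1],"rot": [0,0,0],"hand": 1},
    {"translation": [0.3,0.2,0.1],"rot": [0,0,0],"hand": 1},
    {"translation": [0.3,0.2,0.1],"rot": [0,0,0],"hand": 0},
    {"translation": [0.3,0.2,0.1],"rot": [0,0,0],"hand": 0},
    {"translation": [0.3,0.2,0.1],"rot": [0,0,0],"hand": 0},
    {"translation": [0.3,0.2,0.1],"rot": [0,0,0],"hand": 0},
    {"translation": [0.3,0.2,0.1],"rot": [0,0,0],"hand": 0}
  ]
}}

```text
t: 25.4
eef_pos: [0.4269, 0.0247, 0.0349]
ee_rot: [-3.141, 0.0, -1.745]
force: [0.4, 0.1, 0.3]
width: 0.072
gripper_force: 0.0
```

Emit:
{"op": "move_arm", "data": {
  "rows": [
    {"translation": [0,0,0],"rot": [0,0,0],"hand": 0},
    {"translation": [0,0,-2],"rot": [0,0,0],"hand": 0},
    {"translation": [0,0,-5],"rot": [0,0,0],"hand": 0},
    {"translation": [0,0,-9],"rot": [0,0,0],"hand": 0},
    {"translation": [0,0,-13],"rot": [0,0,0],"hand": 0},
    {"translation": [0,0,-17],"rot": [0,0,0],"hand": 0},
    {"translation": [0,0,-20],"rot": [0,0,0],"hand": 0},
    {"translation": [0,0,-20],"rot": [0,0,0],"hand": 0}
  ]
}}

```text
t: 26.07
eef_pos: [0.4299, 0.0255, 0.2415]
ee_rot: [-3.132, 0.005, -1.744]
force: [1.3, 1.9, 0.4]
width: 0.0878
gripper_force: 0.0
```

Emit:
{"op": "move_arm", "data": {
  "rows": [
    {"translation": [27,0,-3],"rot": [0,0,0],"hand": 0},
    {"translation": [27,0,-3],"rot": [0,0,0],"hand": 0},
    {"translation": [27,0,-3],"rot": [0,0,0],"hand": 0},
    {"translation": [27,0,-3],"rot": [0,0,0],"hand": 0},
    {"translation": [27,0,-3],"rot": [0,0,0],"hand": 0},
    {"translation": [27,0,-3],"rot": [0,0,0],"hand": 0},
    {"translation": [27,0,-3],"rot": [0,0,0],"hand": 0},
    {"translation": [27,0,-3],"rot": [0,0,0],"hand": 0}
  ]
}}

```text
t: 26.73
eef_pos: [0.3793, -0.2445, 0.265]
ee_rot: [3.141, -0.001, -1.748]
force: [0.5, 0.0, 0.5]
width: 0.0871
gripper_force: 0.0
```

```bash
python3 - <<'E'
from h import *
T=dict(turn=((.446,.131),-10),anv=((.4675,-.144),-15.7))
def loc(c,t):
    o,a=T[t]; a=np.radians(a); v=np.array(c)/1000-o; return (np.array([[np.cos(a),np.sin(a)],[-np.sin(a),np.cos(a)]])@v*1000).round(1)
for n in("scene","top"):
    p,d=arm.grab_frame(n); P=cloud(n,d)-[0,0,-.0008 if n=="scene" else .0022]
    if n=="scene": cv2.imwrite("pics/s4.png",cv2.resize(p[100:320,180:460],None,fx=2.5,fy=2.5)[:,:,::-1])
    for k,(x,y,r,a,b,t) in dict(cap=(.548,-.167,.03,.112,.16,"anv"),jar=(.427,.025,.04,.04,.08,"turn"),bangle=(.446,.129,.038,.067,.085,"turn"),brick=(.446,.13,.07,.052,.066,"turn"),copper=(.682,-.012,.04,.006,.03,"turn"),green=(.677,-.166,.045,.035,.075,"turn")).items():
        Q=P[(np.hypot(P[...,0]-x,P[...,1]-y)<r)&(P[...,2]>a)&(P[...,2]<b)]
        if len(Q)>5:
            q=(Q[:,:2]*1000).astype(np.float32); c,rad=cv2.minEnclosingCircle(q); mr=cv2.minAreaRect(q)
            print(n,k,len(Q),np.round(c,1),round(rad,1),np.round(mr[0],1),"local",loc(mr[0],t),np.percentile(Q[:,2],[10,50,90]).round(4))
E
```

```text
scene cap 117 [ 548.4 -165.5] 18.6 [ 546.7 -167.2] local [82.5 -0.9] [0.1133 0.1309 0.1399]
scene jar 135 [428.5  29.9] 23.0 [429.7  28.7] local [   1.7 -103.6] [0.0441 0.0532 0.0563]
scene bangle 105 [446.1 129.6] 30.7 [446.  129.7] local [ 0.2 -1.3] [0.0677 0.0706 0.0723]
scene brick 375 [446.  125.6] 52.7 [446.6 128.3] local [ 1.1 -2.5] [0.056  0.0594 0.0625]
scene copper 106 [683. -14.] 31.5 [684.7 -14.1] local [ 260.2 -101.4] [0.0076 0.0106 0.013 ]
scene green 141 [ 677.  -164.9] 23.2 [ 680.  -164.8] local [ 281.8 -250.6] [0.0415 0.0529 0.0557]
top cap 101 [ 547.4 -165.6] 21.8 [ 547.6 -166.3] local [83.1  0.2] [0.1136 0.1368 0.1412]
top jar 35 [428.3  37. ] 17.8 [429.   41.7] local [ -1.2 -90.9] [0.0482 0.0545 0.0603]
top bangle 66 [448.6 131.5] 33.8 [446.  128.9] local [ 0.4 -2.1] [0.0681 0.0716 0.0752]
top brick 361 [445.2 128.2] 50.8 [445.1 127.9] local [-0.3 -3.2] [0.0549 0.0595 0.0638]
top copper 80 [681.8  -9.4] 38.0 [682.1 -10.9] local [257.2 -98.7] [0.0068 0.0097 0.0166]
top green 113 [ 677.8 -166.4] 21.4 [ 678.4 -166. ] local [ 280.4 -252.1] [0.048  0.0533 0.0584]
```

View pics/s4.png

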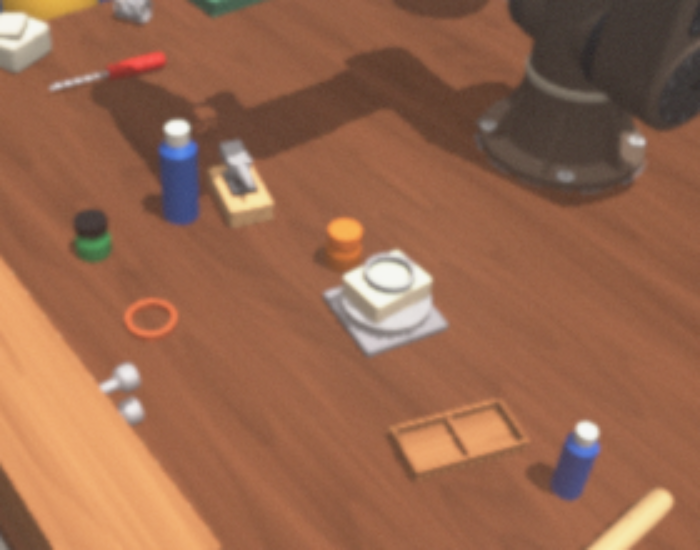

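All four things stand in place: bottle at (180,170), jar at (345,240), brick with bangle at (388,285). Copper bangle and green jar have not moved, and the arm is clear. I'm handing the job in.

```bash
python3 -c "
from station import arm
print(arm.job_done())"
```

```text
the job is handed in; nothing more can be done
None
```

I laid the brick and silver bangle on the turntable, stood the bottle behind the anvil and the amber jar beside the turntable, and handed the job in at about 27 s; by camera all four are within tolerance, but no verdict came back.

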